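Free the lock cap of the counter tape stand

ROBOT

A 6-joint arm with a two-finger parallel gripper is mounted at the origin on a cart in front of the work surface, level with it; the furniture and walls round the work are solid. World frame = base frame: x ahead of the robot, y to its left, z up, the work surface at z = 0. Lengths are in m, angles in rad, forces in N, time in s.
With the tool pointing down it reaches from about 0.35 to 0.775 m from the base axis. Payload 5.5 kg.
Tool frame: the origin (TCP) lies at the very end of the fingers, on their centre line; the grasp point (between the pads) lies 19 mm behind it (env.grip_depth is the distance from the TCP to the grasp point, in m); z points along the fingers, y is the direction in which the jaws open and shut (so a half turn about z gives the same grasp; the last joint's range is limited). The gripper opens to 85 mm and grips with 20 to 120 N. Pads are 22 mm wide; open, the fingers measure 114 mm over their backs; the gripper's body (76 mm by 85 mm) begins 54 mm behind the grasp point. The pads swing forward as they close: fully open they stand 13 mm farther back than shut.
Start: joints at [1.022, 0.313, 0.046, 1.304, 0, 1.431], TCP at [0.229, 0.528, 0.231] pointing down, gripper open.
Joint ranges: [-2.76, 2.76], [-0.86, 1.69], [-1.03, 1.26], [-2.2, 2.34], [-1.47, 1.5], [-3.14, 3.14]. Speed limits (rad/s): [2.57, 2.57, 3.14, 3.14, 3.14, 3.14].

INTERFACE

Orientations are given as a unit quaternion [w, x, y, z].
In Python, from workcell import env gives the robot as it stands.
- The arm moves only by the tool step_arm, never from a script. Its argument "series" is a list of rows, each a list of 3 entries, a list of its own where there are three numbers: the shift along the world's x, y, z in cm, then the turn about the world's z in rad, then the closure in counts, from 0 (fully open) to 255 (shut). A call has 1 to 5 rows; each row is the pose to reach, as a shift and turn from the pose measured when the call began; what a row does not reach only later rows make up. A row lasts 1/8 s, in which the tool goes at most 62.5 mm and 10.7 degrees, less where a joint would pass 70% of its speed; a pose out of reach is approached as far as the arm can. A call with a gripper value outside its range is refused whole. The fingers move at their own pace and stop on an object; "newtons" is the grip in N (left out, the last holds). Time passes only in rows, so rows that repeat a pose let the fingers close. It gives the time, the measured TCP pose, the force and the opening at its end, in the units of the state.
- env.get_state(): the state, without advancing time (a new reading comes with each control period).
- env.read_camera(name): name is "scene" or "side" or "wrist"; returns a dict with "frame" (384x512x3 uint8, red, green, blue), "vertical_fov" (degrees; the focal length in pixels is half the picture's height over the tangent of half this angle, whatever the lens; pixels are square), "cx", "cy" (the principal point, pixels), "dist_coeffs" ([k1, k2, p1, p2, k3] as OpenCV has them; the pictures are not rectified), "camera_from_world" (4x4, takes a point from world to camera coordinates). Camera axes: x right, y down, z forward; pixel columns grow to the right and rows downward; lengths in m; the calibration is good to about 2 mm. A picture is of the moment at which its call begins. There is no depth.
- env.hand_in(): hands the job in, once; it reports no verdict.
The state is a dict: "clock": time; "joint_pos": joint angles; "qvel": joint speeds; "tau": joint torques, N m; "tcp_pos": TCP position; "orientation": TCP orientation; "wrist_force": force on the tool from outside, world axes, zero at the start; "ft_torque": the same for the moment, N m; "finger_gap": finger opening in m.
Only numpy, scipy, OpenCV 4.12 (cv2) and the standard library are available. Lean on these libraries where they do the work, as an engineer would, in place of code of your own. Each camera call takes 0.05 s, during which the arm holds its last target.

TASK

The tape roll on the counter's tape stand is to be changed: grip the orange winged lock cap, find out which way it unlocks (some stands are right-handed, some left-handed, and you cannot see which; the wrong way stops dead within some 20 degrees, so do not force it, try the other), turn it about a sixth of a turn until it is free and lift it straight off the neck. The program finishes while holding the cap upright in the gripper, a hand's breadth (about 10 cm) above the stand, touching nothing else. Leave the other things on the counter where they are.

Things in the scene. Friction and masses are not known exactly. Their poses are not given: they have to be found in the camera images.
- cap_wing (a point): Grip point of the loose orange plastic lock cap (70 g): on its axis, 14 mm below the wing's top, 18 mm above the round part; 81 mm above the counter at the start. The cap: round ribbed skirt 50 mm across, 25 mm high, and on it an upright wing 12 mm thick, 54 mm long, 32 mm high. x along the wing, y across its thickness, z up the cap's axis.
- lock_cap: The same cap; origin on its axis at the skirt's lower rim, 43 mm below cap_wing. Bayonet lock, no pitch, nearly frictionless (under 0.2 N m). Wrong way: hard stop within 0.45 rad of gripper turn, slack included; the moment then passes 0.25 N m and climbs fast; over 1 N m is forcing it. Right way: hard stop past 1.3 rad, lifts off at 0.95 to 1.25 rad from the start, held down below 0.75 rad.
- neck_top (a point): Top centre of the steel neck inside the cap, 58 mm above the counter, on the stand's upright axis; the cap's inside rests on it. x is the direction of the wing at the start to within 0.08 rad; z up. Which way unlocks (anticlockwise or clockwise from above) differs from start to start and cannot be seen.
- tape_stand: The tape stand, fixed to the counter: a round dark steel foot 120 mm across with a roll of cream tape (100 mm across, top 33 mm above the counter) round an aluminium hub (top at 36 mm), and an 18 mm neck that carries the cap. Origin: under its centre, on the counter. z up.
- spare_roll: Loose bystander: wide roll of clear-brown tape lying flat, 96 mm across, 48 mm high. Origin: centre of its underside.
- stapler: Loose bystander: red and black stapler, 153 mm long, 55 mm high. Origin: centre of its underside.
- bell: Loose bystander: chromed desk bell, 70 mm across, 54 mm high. Origin: centre of its underside.
- calculator: Loose bystander: dark desk calculator, 118 x 68 x 15 mm. Origin: centre of its underside.

How it is judged:
By the outcome, as a careful person would: the job done as asked, in the order asked, and still so for the second after the job is handed in, while the arm keeps its last pose, push and grip.
It also fails if it takes over 48 s, if anything falls off the work surface, if the arm or the gripper's body presses on something with over 40 N, if the wrist force passes 120 N, or if a joint passes its speed limit or range.

## Working session

There is one attempt and no reset: what is moved stays moved. The work goes in short steps, Python scripts to look and compute and a tool call to move; the robot and the scene stay as the last step left them, time stands still between calls to the robot, and variables do not carry over. Pictures are saved under pics/ and viewed, and the job is handed in when it is done.

Besides the shell and the picture viewer there is one more tool, called after "Call:" by a JSON object that holds its "fn" and its "kwargs". step_arm: Moves the arm, as the interface text tells. Its arguments: {"type":"object","properties":{"series":{"type":"array"},"newtons":{"type":"number"}},"required":["series"]}

```bash
mkdir -p pics; ls; cat > h.py <<'E'
import numpy as np, cv2
from workcell import env
def cam(n):
    c=env.read_camera(n); f=c["frame"]; H=f.shape[0]
    fl=H/2/np.tan(np.radians(c["vertical_fov"])/2)
    c["K"]=np.array([[fl,0,c["cx"]],[0,fl,c["cy"]],[0,0,1]]); c["d"]=np.array(c["dist_coeffs"],float); c["T"]=np.array(c["camera_from_world"])
    return c
def ray(c,uv):
    p=cv2.undistortPoints(np.array(uv,float).reshape(-1,1,2),c["K"],c["d"]).reshape(-1,2)
    R=c["T"][:3,:3];t=c["T"][:3,3]
    d=np.c_[p,np.ones(len(p))]@R
    return -R.T@t, d
def onplane(c,uv,z):
    o,d=ray(c,uv); return o+d*((z-o[2])/d[:,2])[:,None]
def proj(c,P):
    R=c["T"][:3,:3];t=c["T"][:3,3]
    return cv2.projectPoints(np.array(P,float).reshape(-1,1,3),cv2.Rodrigues(R)[0],t,c["K"],c["d"])[0].reshape(-1,2)
def orange(c):
    h=cv2.cvtColor(c["frame"],cv2.COLOR_RGB2HSV)
    return cv2.inRange(h,(7,150,120),(20,255,255))
E
python3 - <<'E'
from h import *
print(env.get_state())
for n in ["scene","side","wrist"]:
    c=cam(n); cv2.imwrite(f"pics/{n}0.png",c["frame"][:,:,::-1])
    np.savez(f"{n}0.npz",frame=c["frame"],K=c["K"],d=c["d"],T=c["T"])
    m=orange(c);k,l,s,ce=cv2.connectedComponentsWithStats(m)
    print(n,[(s[i].tolist(),ce[i].round(1).tolist()) for i in range(1,k) if s[i][4]>40])
E
```

```text
pics
{'clock': 0.0, 'joint_pos': array([ 1.02237204e+00,  3.14025325e-01,  4.49847987e-02,  1.30359255e+00,
       -3.79151021e-06,  1.43121197e+00]), 'qvel': array([ 0.00010861,  0.00201508,  0.00017254, -0.00265715, -0.00115882,
       -0.00091324]), 'tau': array([ 9.77147538e-04, -4.80626178e+01,  2.98531741e+01,  1.94885029e-02,
       -2.05115334e-04,  3.59995715e-05]), 'tcp_pos': array([0.22832415, 0.527174  , 0.23039707]), 'orientation': array([-3.07945408e-04,  2.02999147e-01,  9.79178484e-01, -8.65206663e-04]), 'wrist_force': array([ 0.89269589,  0.21147629, -0.78814239]), 'ft_torque': array([-0.00333111, -0.05585383,  0.00403609]), 'finger_gap': 0.08527344548520151}
scene [([252, 197, 11, 15, 113], [257.0, 204.8])]
side [([264, 194, 14, 21, 214], [270.9, 204.7])]
wrist []
```

View pics/scene0.png

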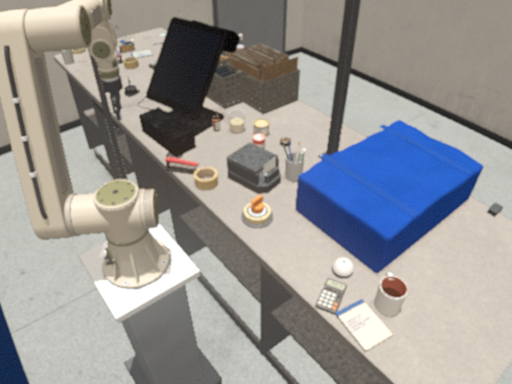

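View pics/side0.png

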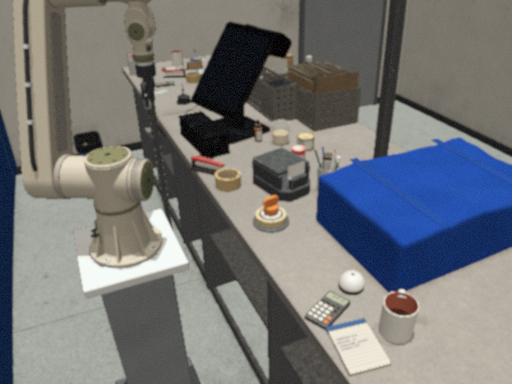

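View pics/wrist0.png

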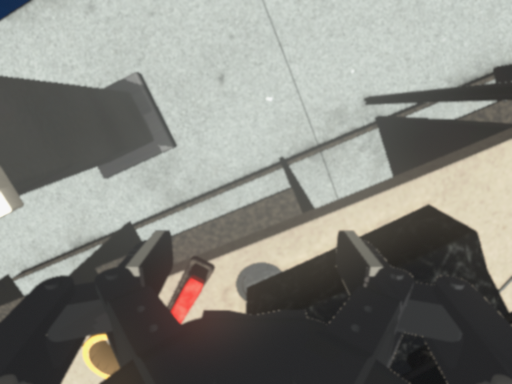

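The scene and side views show the cap with its orange wing at (257,205) and (271,205). A dark box stands behind it and a blue bag to the right. Next I measure these positions.

```bash
python3 - <<'E'
from h import *
C={}
for n in ["scene","side","wrist"]:
    f=np.load(f"{n}0.npz"); C[n]={k:f[k] for k in f.files}
    img=C[n]["frame"]
for n,(u,v) in dict(scene=(257,205),side=(271,205)).items():
    print(n,onplane(C[n],[(u,v)],0.075).round(3), 'cam',(-C[n]["T"][:3,:3].T@C[n]["T"][:3,3]).round(2))
o1,d1=ray(C["scene"],[(257,204.8)]);o2,d2=ray(C["side"],[(270.9,204.7)])
A=np.c_[d1[0],-d2[0]];s=np.linalg.lstsq(A,o2-o1,rcond=None)[0];print(o1+s[0]*d1[0],o2+s[1]*d2[0])
# nearby obstacles, counter plane
print('box base/top side',onplane(C["side"],[(285,198),(255,183),(309,190)],0).round(3).tolist(), onplane(C["side"],[(283,170),(253,157),(307,160)],0.08).round(3).tolist())
print('bag corner',onplane(C["side"],[(322,222),(322,183)],0.0).round(3).tolist())
print('roll,bell,calc',onplane(C["scene"],[(206,182),(343,272),(331,296)],0.0).round(3).tolist())
for n in ["scene","side"]:
    c=C[n]; u,v=(257,205) if n=="scene" else (271,205)
    cv2.imwrite(f"pics/{n}0z.png",cv2.resize(c["frame"][v-50:v+50,u-60:u+60,::-1],None,fx=6,fy=6,interpolation=cv2.INTER_CUBIC))
# wrist cam relative to tcp
T=C["wrist"]["T"];print('wristcam',(-T[:3,:3].T@T[:3,3]).round(3),T[:3,:3].round(3).tolist(),C["wrist"]["K"][0,0])
E
```

```text
scene [[ 0.443 -0.096  0.075]] cam [-0.22 -0.92  1.04]
side [[ 0.447 -0.095  0.075]] cam [-0.07 -1.18  0.84]
[ 0.44527631 -0.09328781  0.07266751] [ 0.44807332 -0.09323766  0.07463355]
box base/top side [[0.562, 0.03, 0.0], [0.511, 0.175, 0.0], [0.665, 0.041, 0.0]] [[0.582, 0.086, 0.08], [0.529, 0.229, 0.08], [0.697, 0.116, 0.08]]
bag corner [[0.602, -0.155, 0.0], [0.734, 0.064, 0.0]]
roll,bell,calc [[0.419, 0.208, 0.0], [0.51, -0.46, 0.0], [0.412, -0.5, 0.0]]
wristcam [0.167 0.553 0.373] [[0.397, 0.918, -0.002], [0.884, -0.382, 0.269], [0.246, -0.109, -0.963]] 276.8800635881541
```

View pics/side0z.png

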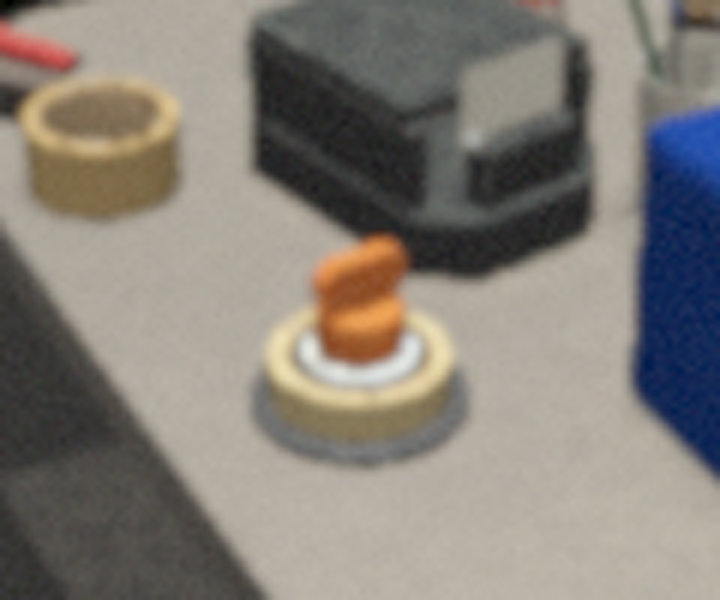

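```bash
python3 - <<'E'
from h import *
f=np.load("side0.npz");c={k:f[k] for k in f.files}
P=onplane(c,[(264.8,199.5),(277.7,195.2)],0.093);print(P.round(3),np.arctan2(*(P[1]-P[0])[[1,0]]),np.linalg.norm(P[1]-P[0]))
print('monitor base',onplane(c,[(180,125),(228,155),(262,128)],0.0).round(3).tolist())
print('stapler',onplane(c,[(192,160),(222,167)],0.0).round(3).tolist())
from scipy.spatial.transform import Rotation as R
q=env.get_state()["orientation"];M=R.from_quat(q,scalar_first=True).as_matrix();print(M.round(3))
E
```

```text
[[ 0.432 -0.084  0.093]
 [ 0.479 -0.078  0.093]] 0.10990540446978708 0.04782882927850546
monitor base [[0.416, 0.858, 0.0], [0.506, 0.441, 0.0], [0.754, 0.639, 0.0]]
stapler [[0.356, 0.466, 0.0], [0.446, 0.351, 0.0]]
[[-0.918  0.398 -0.001]
 [ 0.398  0.918 -0.001]
 [ 0.    -0.001 -1.   ]]
```

Call:
{"fn": "step_arm", "kwargs": {"series": [[[2,-5.8,0],0.05,0],[[4,-11.6,0],0.1,0],[[6,-17.4,0],0.15,0],[[8,-23.2,0],0.2,0],[[10,-29,0],0.25,0]]}}

```text
clock: 0.78
tcp_pos: [0.3285, 0.2355, 0.2306]
orientation: [0.0, 0.078, 0.997, -0.001]
wrist_force: [1.1, -0.1, 0.1]
finger_gap: 0.0856
```

Call:
{"fn": "step_arm", "kwargs": {"series": [[[2,-5.8,0],0.05,0],[[4,-11.6,0],0.1,0],[[6,-17.4,0],0.15,0],[[8,-23.2,0],0.2,0],[[10,-29,0],0.25,0]]}}

```text
clock: 1.4
tcp_pos: [0.4287, -0.0565, 0.2306]
orientation: [0.0, -0.047, 0.999, -0.001]
wrist_force: [1.4, 0.3, 0.8]
finger_gap: 0.0856
```

Call:
{"fn": "step_arm", "kwargs": {"series": [[[1,-3.5,0],0.0,0],[[1,-3.5,0],0.0,0]]}}

```text
clock: 1.65
tcp_pos: [0.4392, -0.0939, 0.2301]
orientation: [0.0, -0.045, 0.999, -0.001]
wrist_force: [0.2, 0.7, -0.7]
finger_gap: 0.0855
```

```bash
cat > look.py <<'E'
import sys
from h import *
tag=sys.argv[1]
s=env.get_state();print(s["tcp_pos"].round(4),s["orientation"].round(4),s["joint_pos"].round(3),s["ft_torque"].round(3),s["wrist_force"].round(2),s["finger_gap"])
for n in ["wrist","side","scene"]:
    c=cam(n);np.savez(f"{n}{tag}.npz",frame=c["frame"],K=c["K"],d=c["d"],T=c["T"])
    im=c["frame"][:,:,::-1]
    if n!="wrist": im=cv2.resize(im[140:260,190:340],None,fx=5,fy=5,interpolation=cv2.INTER_CUBIC)
    cv2.imwrite(f"pics/{n}{tag}.png",im)
    m=orange(c);k,l,st,ce=cv2.connectedComponentsWithStats(m)
    for i in range(1,k):
        if st[i][4]>40:
            r=cv2.minAreaRect(np.argwhere(l==i)[:,::-1].astype(np.float32)); print(n,st[i].tolist(),ce[i].round(1),r)
E
python3 look.py 1
```

```text
[ 0.4392 -0.0939  0.2301] [ 2.00e-04 -4.51e-02  9.99e-01 -6.00e-04] [-3.890e-01  7.000e-02 -2.590e-01  1.241e+00 -1.000e-03 -4.790e-01] [-0.033 -0.002  0.02 ] [ 0.15  0.67 -0.73] 0.08545168538707416
wrist [245, 161, 39, 50, 1400] [264.2 183.8] ((264.7500305175781, 183.25001525878906), (43.84062194824219, 41.719295501708984), 45.0)
side [264, 195, 14, 20, 214] [270.8 205.1] ((270.5, 204.5), (19.0, 13.0), 90.0)
scene [251, 197, 12, 15, 127] [257.  204.8] ((256.5, 204.0), (14.0, 11.0), 90.0)
```

View pics/wrist1.png

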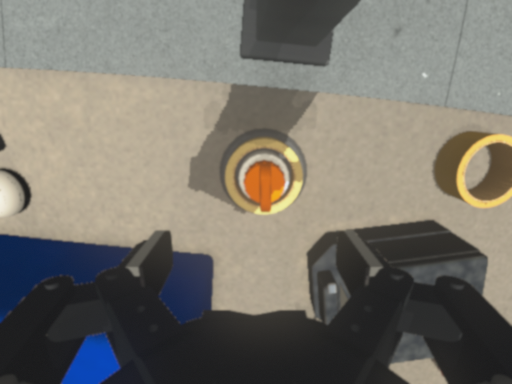

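The wrist view has the cap centred near (264,184) with the wing almost vertical in the picture. I zoom in to measure the axis and wing angle.

```bash
python3 - <<'E'
from h import *
f=np.load("wrist1.npz");c={k:f[k] for k in f.files}
im=c["frame"][120:230,204:324]
cv2.imwrite("pics/w1z.png",cv2.resize(im[:,:,::-1],None,fx=5,fy=5,interpolation=cv2.INTER_CUBIC))
E
```

```text
(no output)
```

View pics/w1z.png

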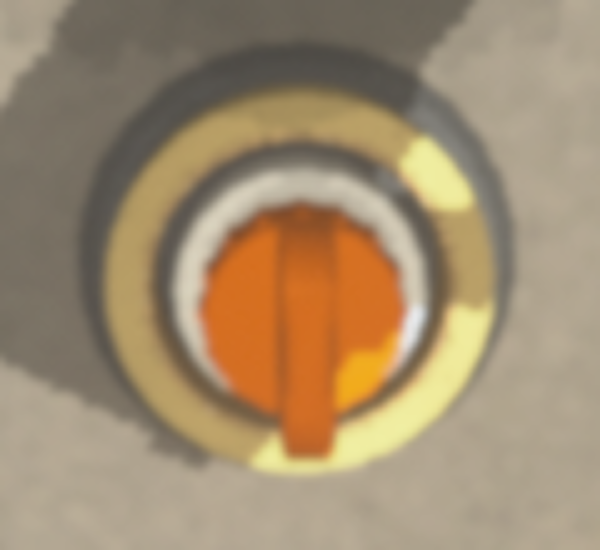

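```bash
python3 - <<'E'
from h import *
f=np.load("wrist1.npz");c={k:f[k] for k in f.files}
g=lambda x,y:(204+x/5-.4,120+y/5-.4)
print('skirt',onplane(c,[g(203,311),g(405,311),g(304,205),g(304,415)],0.063).round(4).tolist())
print('roll',onplane(c,[g(104,281),g(497,281),g(300,88),g(300,475)],0.033).round(4).tolist())
W=onplane(c,[g(282,440),g(334,440),g(282,280),g(335,280),g(308,458)],0.095);print('wing',W.round(4).tolist())
m=(W[0]+W[1])/2-(W[2]+W[3])/2;print('ang',np.arctan2(m[1],m[0]))
P=proj(c,[[0.447,-0.093,0.095]]);print(P)
for n in ["wrist"]:
    T=c["T"]
f=np.load("side1.npz");c={k:f[k] for k in f.files}
E
```

```text
skirt [[0.453, -0.1061, 0.063], [0.4487, -0.0596, 0.063], [0.4262, -0.0853, 0.063], [0.476, -0.0803, 0.063]]
roll [[0.4553, -0.132, 0.033], [0.4463, -0.0333, 0.033], [0.4029, -0.0876, 0.033], [0.5027, -0.0776, 0.033]]
wing [[0.4713, -0.0866, 0.095], [0.4703, -0.0756, 0.095], [0.4365, -0.09, 0.095], [0.4355, -0.0791, 0.095], [0.4748, -0.0807, 0.095]]
ang 0.09887730880175698
[[256.10851528 185.11007285]]
```

Stand axis is at about (0.4515, -0.083): the skirt (about 48 mm), roll (99 mm) and wing line agree. The wing angle of 0.10 rad matches the tool's 0.09. Now I descend over the wing.

Call:
{"fn": "step_arm", "kwargs": {"series": [[[1.2,1.1,-2],0.01,0],[[1.2,1.1,-7],0.01,0],[[1.2,1.1,-11],0.01,0],[[1.2,1.1,-11],0.01,90],[[1.2,1.1,-11],0.01,90]], "newtons": 30}}

```text
clock: 2.42
tcp_pos: [0.4508, -0.0792, 0.1218]
orientation: [0.001, -0.053, 0.999, -0.0]
wrist_force: [-0.7, 0.2, 0.5]
finger_gap: 0.0555
```

```bash
python3 look.py 2
```

```text
[ 0.4508 -0.0792  0.1218] [ 6.000e-04 -5.320e-02  9.986e-01 -4.000e-04] [-0.349  0.154 -0.44   0.975 -0.    -0.456] [0.007 0.009 0.033] [-0.68  0.18  0.52] 0.05545616127781687
wrist [222, 168, 61, 80, 3332] [251.7 203.9] ((249.20640563964844, 205.31192016601562), (62.36531066894531, 73.02708435058594), 35.134193420410156)
side [264, 195, 14, 20, 213] [270.7 205.1] ((270.5, 204.5), (19.0, 13.0), 90.0)
scene [252, 197, 11, 15, 128] [257.1 204.8] ((257.0, 204.0), (14.0, 10.0), 90.0)
```

View pics/wrist2.png

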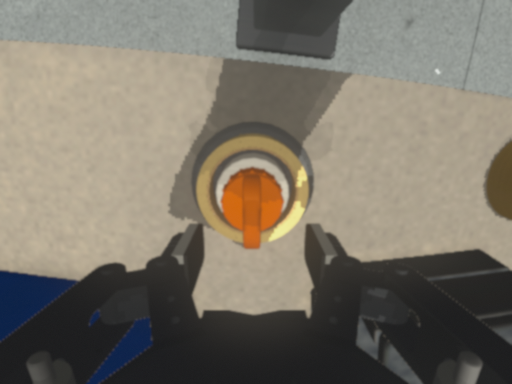

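View pics/side2.png

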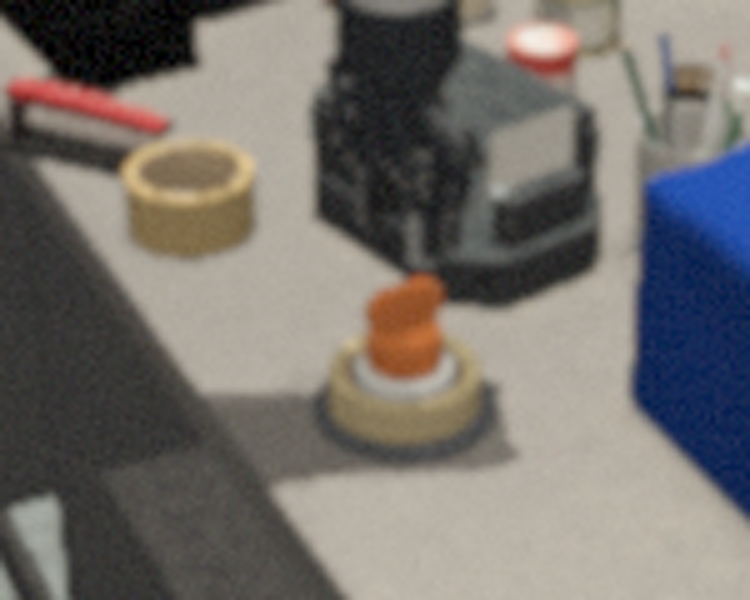

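Wrist view: the wing stands between the fingers (pads about x=197 and 312, wing about x=252). I refine the measurement once more from this height.

```bash
python3 - <<'E'
from h import *
f=np.load("wrist2.npz");c={k:f[k] for k in f.files}
im=c["frame"][155:265,192:312]
cv2.imwrite("pics/w2z.png",cv2.resize(im[:,:,::-1],None,fx=5,fy=5,interpolation=cv2.INTER_CUBIC))
s=env.get_state();print(s["tcp_pos"],s["qvel"].round(4))
print(proj(c,[s["tcp_pos"]]), onplane(c,[(242.5,240),(260.5,240),(243,185),(261,185)],.095).round(4).tolist())
E
```

```text
[ 0.45154237 -0.08003859  0.12224331] [-0.0042  0.0025 -0.0087 -0.0051 -0.0013 -0.0001]
[[255.66682069 236.25132425]] [[0.4683, -0.087, 0.095], [0.467, -0.075, 0.095], [0.4301, -0.0903, 0.095], [0.4289, -0.079, 0.095]]
```

View pics/w2z.png

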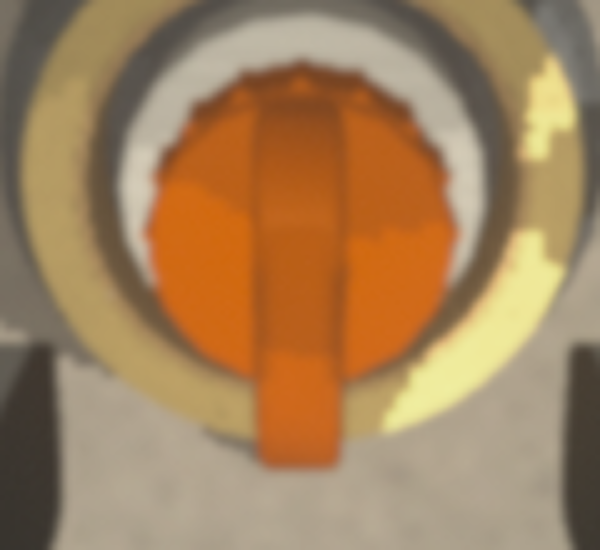

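Call:
{"fn": "step_arm", "kwargs": {"series": [[[0,-0.25,-2.5],-0.01,90],[[0,-0.25,-5.4],-0.01,90],[[0,-0.25,-5.4],-0.01,90],[[0,-0.25,-5.4],-0.01,90]], "newtons": 30}}

```text
clock: 3.08
tcp_pos: [0.4524, -0.0829, 0.0696]
orientation: [0.002, -0.048, 0.999, -0.001]
wrist_force: [-0.0, -0.4, 0.6]
finger_gap: 0.0552
```

```bash
python3 look.py 3
```

```text
[ 0.4524 -0.0829  0.0696] [ 0.0024 -0.0477  0.9989 -0.0012] [-0.356  0.209 -0.517  0.84  -0.    -0.451] [-0.022 -0.015  0.042] [-0.04 -0.45  0.56] 0.055235011864238785
wrist [217, 182, 81, 111, 5865] [257.4 230.5] ((253.2012939453125, 234.37464904785156), (81.49224853515625, 103.48342895507812), 29.47589111328125)
side [264, 197, 14, 18, 157] [269.  206.3] ((270.5, 205.5), (13.0, 17.0), 0.0)
scene [252, 196, 10, 16, 108] [256.4 205. ] ((256.5, 203.5), (15.0, 9.0), 90.0)
```

View pics/wrist3.png

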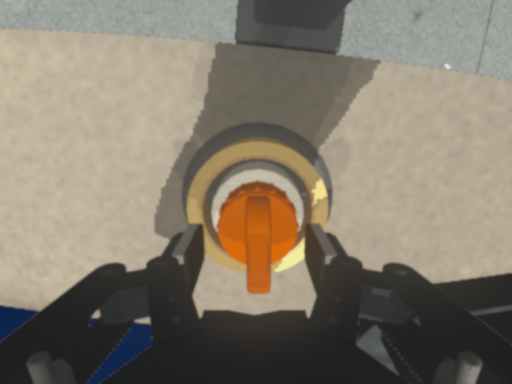

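View pics/side3.png

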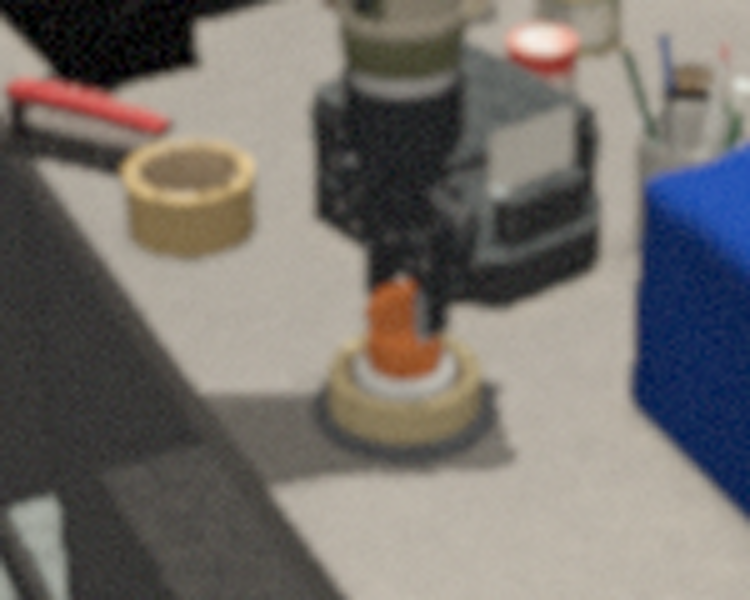

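The wing is centred between the fingers, so I close gently.

Call:
{"fn": "step_arm", "kwargs": {"series": [[[-0.1,0,-0.25],0,110],[[-0.1,0,-0.25],0,190],[[-0.1,0,-0.25],0,230],[[-0.1,0,-0.25],0,255],[[-0.1,0,-0.25],0,255]], "newtons": 30}}

```text
clock: 3.85
tcp_pos: [0.4517, -0.0827, 0.0672]
orientation: [0.003, -0.048, 0.999, -0.001]
wrist_force: [0.6, 1.8, 2.1]
finger_gap: 0.0115
```

Call:
{"fn": "step_arm", "kwargs": {"series": [[[0,0,0],0,255],[[0,0,0],0,255]], "newtons": 30}}

```text
clock: 4.1
tcp_pos: [0.4518, -0.0827, 0.0673]
orientation: [0.003, -0.048, 0.999, -0.001]
wrist_force: [0.4, 0.5, 1.7]
finger_gap: 0.0116
```

```bash
python3 look.py 4
```

```text
[ 0.4518 -0.0827  0.0673] [ 0.0029 -0.0478  0.9989 -0.0011] [-0.356  0.209 -0.523  0.832  0.    -0.452] [ 0.285 -0.03  -0.02 ] [0.39 0.47 1.7 ] 0.011637293623154297
wrist [212, 185, 83, 112, 4294] [254. 230.] ((248.5301971435547, 237.6820526123047), (79.55828857421875, 107.1566390991211), 26.965715408325195)
side [264, 198, 14, 17, 123] [270.  208.5] ((269.5384216308594, 207.69229125976562), (15.531603813171387, 13.312804222106934), 33.690067291259766)
scene [252, 199, 12, 14, 80] [256.7 207. ] ((256.3446044921875, 206.3175811767578), (12.322250366210938, 10.346039772033691), 35.53767776489258)
```

View pics/wrist4.png

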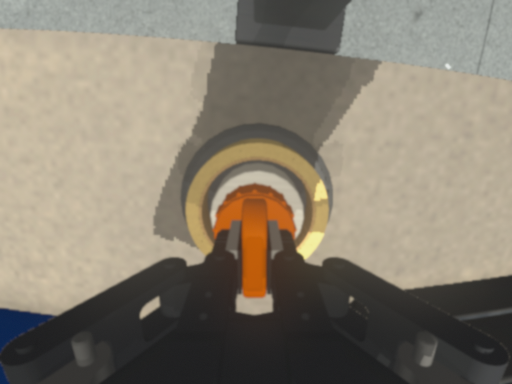

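Gripped: the gap is 11.6 mm on the 12 mm wing. Now I probe anticlockwise carefully.

Call:
{"fn": "step_arm", "kwargs": {"series": [[[0,0,0],0.05,255],[[0,0,0],0.1,255],[[0,0,0],0.1,255]]}}

```text
clock: 4.62
tcp_pos: [0.452, -0.0828, 0.0673]
orientation: [0.003, -0.097, 0.995, -0.001]
wrist_force: [0.9, 0.8, 0.4]
finger_gap: 0.0114
```

```bash
cat > st.py <<'E'
from h import *
s=env.get_state();q=s["orientation"];print("t",round(s["clock"],2),"yaw",round(2*np.arctan2(-q[1],q[2]),4),"M",s["ft_torque"].round(3),"F",s["wrist_force"].round(2),"p",s["tcp_pos"].round(4),"j6",s["joint_pos"][5].round(3),"gap",round(s["finger_gap"],4))
E
python3 st.py
```

```text
t 4.62 yaw 0.1951 M [ 0.219 -0.226 -0.006] F [0.88 0.8  0.36] p [ 0.452  -0.0828  0.0673] j6 -0.552 gap 0.0114
```

Call:
{"fn": "step_arm", "kwargs": {"series": [[[0,0,0],0.04,255],[[0,0,0],0.08,255],[[0,0,0],0.08,255]]}}

```text
clock: 5.0
tcp_pos: [0.4521, -0.0828, 0.0673]
orientation: [0.003, -0.137, 0.991, -0.001]
wrist_force: [-0.3, 1.6, 0.8]
finger_gap: 0.0112
```

```bash
python3 st.py
```

```text
t 5.0 yaw 0.2739 M [ 0.249 -0.075  0.069] F [-0.3   1.6   0.81] p [ 0.4521 -0.0828  0.0673] j6 -0.631 gap 0.0112
```

Call:
{"fn": "step_arm", "kwargs": {"series": [[[0,0,0],0.03,255],[[0,0,0],0.06,255],[[0,0,0],0.06,255]]}}

```text
clock: 5.38
tcp_pos: [0.4524, -0.083, 0.0673]
orientation: [0.004, -0.166, 0.986, -0.001]
wrist_force: [1.9, 0.0, -1.2]
finger_gap: 0.0114
```

```bash
python3 st.py
```

```text
t 5.38 yaw 0.334 M [ 0.023 -0.415 -0.029] F [ 1.95  0.02 -1.22] p [ 0.4524 -0.083   0.0673] j6 -0.691 gap 0.0114
```

Call:
{"fn": "step_arm", "kwargs": {"series": [[[0,0,0],0.03,255],[[0,0,0],0.06,255],[[0,0,0],0.06,255]]}}

```text
clock: 5.75
tcp_pos: [0.4529, -0.0834, 0.0674]
orientation: [0.004, -0.196, 0.981, -0.001]
wrist_force: [3.3, -0.8, -2.6]
finger_gap: 0.0114
```

```bash
python3 st.py
```

```text
t 5.75 yaw 0.3942 M [-0.303 -0.838 -0.072] F [ 3.35 -0.78 -2.57] p [ 0.4529 -0.0834  0.0674] j6 -0.752 gap 0.0114
```

Call:
{"fn": "step_arm", "kwargs": {"series": [[[0,0,0],0.03,255],[[0,0,0],0.06,255],[[0,0,0],0.06,255]]}}

```text
clock: 6.12
tcp_pos: [0.4533, -0.0836, 0.0674]
orientation: [0.004, -0.225, 0.974, -0.002]
wrist_force: [4.8, -1.1, -3.6]
finger_gap: 0.0116
```

```bash
python3 look.py 5; python3 st.py
```

```text
[ 0.4533 -0.0836  0.0674] [ 0.0042 -0.2252  0.9743 -0.0015] [-0.358  0.21  -0.521  0.83   0.002 -0.813] [-0.458 -1.074 -0.301] [ 4.82 -1.13 -3.56] 0.011576999357987488
wrist [212, 185, 83, 112, 4307] [253.8 230.1] ((248.4000244140625, 237.70001220703125), (79.15680694580078, 107.33126068115234), 26.56505012512207)
side [265, 197, 14, 18, 137] [270.7 208.1] ((270.0, 207.50001525878906), (16.26345443725586, 13.435027122497559), 45.0)
scene [252, 197, 12, 15, 85] [257.3 206.4] ((257.1529541015625, 205.51177978515625), (13.124292373657227, 10.84652328491211), 49.398704528808594)
t 6.28 yaw 0.4539 M [-0.49  -1.083 -0.267] F [ 4.63 -2.19 -3.58] p [ 0.4533 -0.0836  0.0674] j6 -0.812 gap 0.0116
```

View pics/wrist5.png

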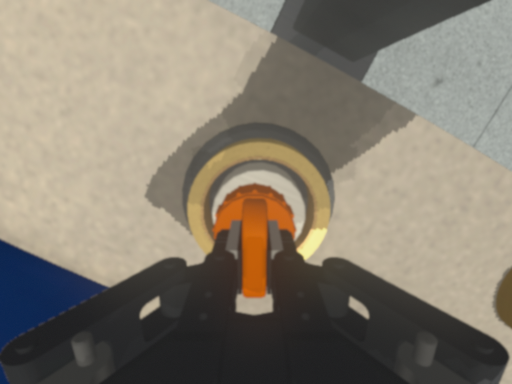

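The moment jumped to about -0.3 N m at 0.36 rad, which looks like the stop. I back off and try clockwise.

Call:
{"fn": "step_arm", "kwargs": {"series": [[[-0.05,0.03,0],-0.09,255],[[-0.1,0.06,0],-0.18,255],[[-0.15,0.09,0],-0.27,255],[[-0.15,0.09,0],-0.36,255],[[-0.15,0.09,0],-0.36,255]]}}

```text
clock: 6.9
tcp_pos: [0.4505, -0.0817, 0.0673]
orientation: [0.003, -0.048, 0.999, -0.001]
wrist_force: [0.1, 2.4, 2.2]
finger_gap: 0.0114
```

```bash
python3 st.py
```

```text
t 6.9 yaw 0.0957 M [0.543 0.041 0.007] F [0.07 2.36 2.23] p [ 0.4505 -0.0817  0.0673] j6 -0.451 gap 0.0114
```

Call:
{"fn": "step_arm", "kwargs": {"series": [[[0.06,-0.05,0],-0.1,255],[[0.12,-0.1,0],-0.2,255],[[0.12,-0.1,0],-0.25,255],[[0.12,-0.1,0],-0.25,255]]}}

```text
clock: 7.4
tcp_pos: [0.4508, -0.0817, 0.0672]
orientation: [0.002, 0.076, 0.997, -0.001]
wrist_force: [-1.3, 3.9, 4.2]
finger_gap: 0.0113
```

```bash
python3 st.py
```

```text
t 7.4 yaw -0.1517 M [1.028 0.076 0.014] F [-1.32  3.95  4.19] p [ 0.4508 -0.0817  0.0672] j6 -0.203 gap 0.0113
```

Call:
{"fn": "step_arm", "kwargs": {"series": [[[0,0.05,0.03],-0.08,255],[[-0.03,0.1,0.05],-0.16,255],[[-0.03,0.1,0.05],-0.16,255]]}}

```text
clock: 7.78
tcp_pos: [0.4501, -0.0807, 0.0675]
orientation: [0.001, 0.154, 0.988, -0.001]
wrist_force: [0.7, 0.5, -0.7]
finger_gap: 0.0113
```

```bash
python3 st.py
```

```text
t 7.78 yaw -0.3092 M [ 0.197 -0.128  0.001] F [ 0.75  0.49 -0.73] p [ 0.4501 -0.0807  0.0675] j6 -0.043 gap 0.0113
```

Clockwise passes 0.40 rad with no moment and low forces, so I continue.

Call:
{"fn": "step_arm", "kwargs": {"series": [[[0,0.02,0],-0.08,255],[[-0.03,0.04,0.0],-0.16,255],[[-0.03,0.06,0],-0.2,255],[[-0.03,0.06,0],-0.2,255]]}}

```text
clock: 8.28
tcp_pos: [0.45, -0.0804, 0.0675]
orientation: [0.002, 0.251, 0.968, -0.001]
wrist_force: [1.2, 0.0, -1.5]
finger_gap: 0.0114
```

```bash
python3 st.py
```

```text
t 8.28 yaw -0.5067 M [ 0.058 -0.36   0.015] F [ 1.24  0.04 -1.51] p [ 0.45   -0.0804  0.0675] j6 0.156 gap 0.0114
```

0.60 rad is free, which confirms clockwise unlocks. I go on to about 1.1 rad.

Call:
{"fn": "step_arm", "kwargs": {"series": [[[0,0,0],-0.1,255],[[0,0,0],-0.2,255],[[0,0.03,0],-0.25,255],[[0,0.03,0],-0.25,255]]}}

```text
clock: 8.78
tcp_pos: [0.4501, -0.0801, 0.0675]
orientation: [0.001, 0.368, 0.93, -0.001]
wrist_force: [2.4, 1.2, -1.1]
finger_gap: 0.0114
```

```bash
python3 st.py
```

```text
t 8.78 yaw -0.7544 M [ 0.323 -0.481 -0.033] F [ 2.38  1.25 -1.07] p [ 0.4501 -0.0801  0.0675] j6 0.404 gap 0.0114
```

Call:
{"fn": "step_arm", "kwargs": {"series": [[[0.03,0.03,0],-0.1,255],[[0.05,0.03,0],-0.2,255],[[0.05,0.03,0],-0.25,255],[[0.05,0.03,0],-0.25,255]]}}

```text
clock: 9.28
tcp_pos: [0.4503, -0.0797, 0.0673]
orientation: [0.001, 0.48, 0.877, -0.002]
wrist_force: [1.1, 1.7, -1.1]
finger_gap: 0.0117
```

```bash
python3 look.py 6; python3 st.py
```

```text
[ 0.4503 -0.0797  0.0673] [ 0.0009  0.4803  0.8771 -0.0017] [-0.349  0.21  -0.522  0.838 -0.004  0.653] [ 0.333 -0.199  0.042] [ 1.08  1.66 -1.1 ] 0.011749953206664327
wrist [212, 185, 83, 112, 4279] [253.9 229.9] ((248.50003051757812, 237.50001525878906), (79.15679931640625, 106.88404846191406), 26.56505012512207)
side [264, 198, 14, 17, 134] [271.  207.8] ((270.2137756347656, 205.9344940185547), (12.373777389526367, 16.60909652709961), 4.763641834259033)
scene [251, 199, 12, 14, 77] [257.2 206.9] ((257.6600036621094, 206.3800048828125), (9.0, 13.40000057220459), 53.13010025024414)
t 9.43 yaw -1.0028 M [ 0.324 -0.176 -0.006] F [ 1.46  1.69 -0.99] p [ 0.4503 -0.0797  0.0674] j6 0.654 gap 0.0115
```

View pics/wrist6.png

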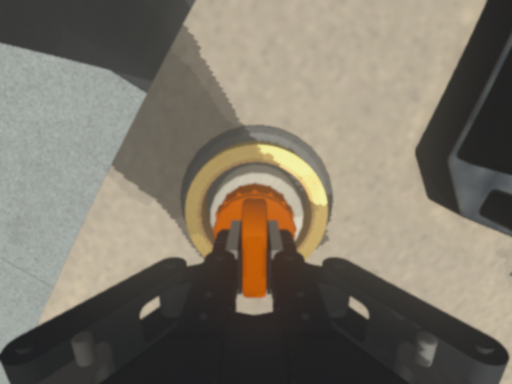

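The cap has turned with the jaws, 1.10 rad in all. Next is a gentle test lift.

Call:
{"fn": "step_arm", "kwargs": {"series": [[[0,0,0.2],0,255],[[0,0,0.4],0,255],[[0,0,0.6],0,255]]}}

```text
clock: 9.8
tcp_pos: [0.4502, -0.0797, 0.0735]
orientation: [0.001, 0.481, 0.877, -0.002]
wrist_force: [0.7, 0.9, -1.4]
finger_gap: 0.0116
```

```bash
python3 st.py
```

```text
t 9.8 yaw -1.0026 M [ 0.177 -0.169 -0.042] F [ 0.72  0.91 -1.43] p [ 0.4502 -0.0797  0.0735] j6 0.654 gap 0.0116
```

Call:
{"fn": "step_arm", "kwargs": {"series": [[[0,0,0.8],0,255],[[0,0,1.6],0,255],[[0,0,2.5],0,255],[[0,0,3.5],0,255],[[0,0,4.5],0,255]]}}

```text
clock: 10.42
tcp_pos: [0.4503, -0.0798, 0.1193]
orientation: [0.001, 0.481, 0.877, -0.002]
wrist_force: [0.4, -0.6, -1.0]
finger_gap: 0.0112
```

Call:
{"fn": "step_arm", "kwargs": {"series": [[[0,0,1.5],0,255],[[0,0,3],0,255],[[0,0,4.5],0,255],[[0,0,6],0,255],[[0,0,6],0,255]]}}

```text
clock: 11.05
tcp_pos: [0.4512, -0.0801, 0.1807]
orientation: [0.002, 0.481, 0.877, -0.002]
wrist_force: [0.3, 0.0, -0.9]
finger_gap: 0.0113
```

Call:
{"fn": "step_arm", "kwargs": {"series": [[[0,0,0],0,255],[[0,0,0],0,255],[[0,0,0],0,255]]}}

```text
clock: 11.42
tcp_pos: [0.4509, -0.08, 0.1803]
orientation: [0.002, 0.481, 0.877, -0.002]
wrist_force: [0.5, -0.1, -1.7]
finger_gap: 0.0114
```

```bash
python3 look.py 7; python3 st.py
```

```text
[ 0.4509 -0.08    0.1803] [ 0.0018  0.4806  0.877  -0.0017] [-0.349  0.11  -0.339  1.119 -0.004  0.654] [0.046 0.015 0.047] [ 0.47 -0.13 -1.73] 0.011443802281631438
wrist [214, 185, 82, 112, 4306] [254.1 230. ] ((248.50003051757812, 237.50001525878906), (79.15680694580078, 106.88404846191406), 26.56505012512207)
side [262, 165, 16, 20, 178] [270.9 177.3] ((269.5, 174.5), (19.0, 15.0), 90.0)
scene [250, 173, 14, 16, 124] [257.  182.4] ((256.5, 180.5), (15.0, 13.0), 90.0)
t 11.57 yaw -1.0026 M [ 0.035 -0.022 -0.009] F [ 0.31 -0.1  -1.19] p [ 0.451  -0.08    0.1805] j6 0.654 gap 0.0117
```

View pics/wrist7.png

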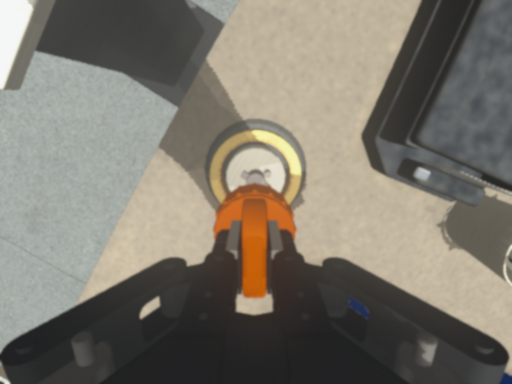

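View pics/side7.png

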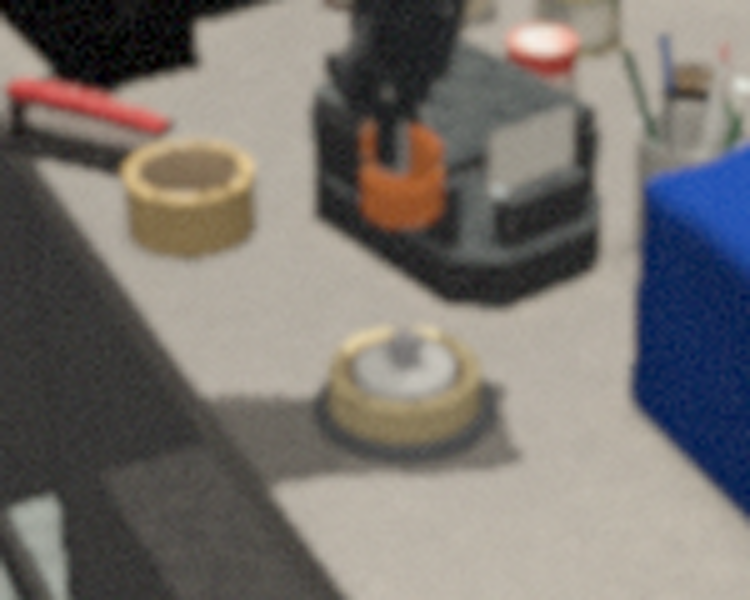

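The cap is off and upright in the gripper, the neck is bare, and the neighbouring things are where they were. Handing in.

```bash
python3 -c "
from workcell import env
print(env.hand_in())"; python3 st.py
```

```text
the job is handed in; nothing more can be done
None
the job is handed in; nothing more can be done
```

The lock cap is off the stand and held upright in the gripper. Its rim is about 9 cm above the neck top, 11 cm above where it sat. I handed the job in at about 11.6 s and got no verdict back.

- **Finding the direction:** I gripped the wing at 30 N and tried anticlockwise first. The moment rose to about 0.3 N m after 0.36 rad, so I backed off without confirming that stop any further. Clockwise then turned freely to 1.10 rad, with the moment about the cap's axis near zero, and the cap lifted with almost no resistance.
- **Last checks:** The gap was 11.6 mm on the 12 mm wing and the wrist force was under 2 N. The last side and wrist pictures show the neck bare, the cap hanging free, and the spare roll and stapler where they were. I did not look again at the bell and calculator, which the arm did not go near.
- **Small disagreements:**
  - My first estimate of the cap from the scene and side cameras was about 10 mm off in y from the wrist-camera measurement. I used the wrist value.
  - The arm settled 1 to 4 mm away from some commanded positions.
  - I made small sideways corrections while turning. The side force peaked near 5 N.

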